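# Start the dust extractor under its push-latch cover

### The arm

A 7-joint arm with a two-finger parallel gripper is mounted at the origin on the work surface. World frame = base frame: x ahead of the robot, y to its left, z up, the work surface at z = 0. Lengths are in mm, angles in rad, forces in N, time in s.
With the tool pointing down it reaches from about 400 to 875 mm from the base axis. Payload 4.4 kg.
Tool frame: the origin (TCP) lies at the very end of the fingers, on their centre line; the grasp point (between the pads) lies 19 mm behind it; z points along the fingers, y is the direction in which the jaws open and shut (so a half turn about z gives the same grasp; the last joint's range is limited). The gripper opens to 85 mm and grips with 20 to 120 N. Pads are 22 mm wide; open, the fingers measure 114 mm over their backs; the gripper's body (76 mm by 85 mm) begins 54 mm behind the grasp point. The pads swing forward as they close: fully open they stand 13 mm farther back than shut.
Start: joints at [1.183, 0.628, 0.038, 1.517, -0.027, 0.996, -0.02], TCP at [205.606, -616.639, 231.313] pointing down, gripper open.
Joint ranges: [-3.06, 3.06], [-0.37, 2.12], [-1.25, 1.32], [0.18, 2.47], [-1.1, 4.24], [0.23, 1.98], [-2.94, 2.94]. Speed limits (rad/s): [2.57, 2.57, 3.14, 3.14, 3.14, 3.14, 3.14].

### API

Orientations are given as [roll, pitch, yaw] about the fixed x, y, z axes, in that order (R = Rz(yaw) Ry(pitch) Rx(roll)).
In Python, from cell import ctrl gives the robot as it stands.
- The arm moves only by the shell command python3 -m crank 'ROWS' [OPENING]. ROWS is JSON, a list that holds one entry, the list of rows, each a list of 6 numbers: the shift along the tool's x, y, z in units of 30 mm (1.0 is 30 mm), then the turn, a rotation vector about the tool's x, y, z in units of 6 degrees (1.0 is 6 degrees). In form: [[[tx, ty, tz, rx, ry, rz], ...]]. A call has 1 to 12 rows; each row shifts and turns the pose as measured when the row begins, along the tool's axes as they then stand; what a row does not reach is not made up. A row lasts 1/12 s, in which the tool goes at most 41.7 mm and 7.16 degrees, less where a joint would pass 70% of its speed; a pose out of reach is approached as far as the arm can. A call is refused whole if a number of a shift passes 1 or a number of a turn 1, either way. A call with a gripper value outside its range is refused whole. OPENING is the gripper command: -1 is fully open, 1 is shut, values between are in proportion, set as the call begins (- or left out, the last holds). The fingers move at their own pace and stop on an object; the grip force is fixed at half the most. Time passes only in rows, so rows that do not move let the fingers close. It gives the time, the measured TCP pose, the force and the opening at its end, in the units of the state.
- ctrl.read_state(): the state, without advancing time (a new reading comes with each control period).
- ctrl.get_image(name): name is "scene" or "side" or "wrist"; returns a dict with "color" (400x640x3 uint8, red, green, blue), "depth" (400x640 float32, mm along the optical axis (not along the pixel's ray), 0 where there is no reading), "camera_matrix" (3x3 intrinsics, pixels), "k1" (the pictures are not rectified: a ray, as slopes to the right and down, at radius r is drawn at 1 + k1 r^2 times it, then the intrinsics apply), "R" (3x3) and "t" (3): a world point X has camera coordinates R X + t. Camera axes: x right, y down, z forward; pixel columns grow to the right and rows downward; lengths in mm; the calibration is good to about 2 mm. A picture is of the moment at which its call begins.
- ctrl.finish_job(): hands the job in, once; it reports no verdict.
Trained networks look in a picture, given as the dict that the camera call returned (one of the last four; its "shot" number tells which), for a name from the list of things; names that differ only in an ending like _2 or _b are one class to them, and where a whole thing is asked for, a point or a joint stands for the part that bears it (a point fixed in the world has none). Each returns a list of dicts, best first, with "conf" (0 to 1); they miss things now and then, are a little off and sometimes report something else, mostly with a low value. They report only what shows in the picture. A call takes as long as a camera call. They do not tell look-alikes from the thing itself.
- ctrl.search_frame(query, picture): "extent" ([centre column, centre row, width, height] in pixels, round what is visible of it).
The state is a dict: "clock": time; "qpos": joint angles; "qd": joint speeds; "tau": joint torques, N m; "eef_pos": TCP position; "tool_rot": TCP orientation; "force": force on the tool from outside, world axes, zero at the start; "torque": the same for the moment, N m; "width": finger opening in mm.
Only numpy, scipy, OpenCV 4.12 (cv2) and the standard library are available. Lean on these libraries where they do the work, as an engineer would, in place of code of your own. Each camera call takes 0.05 s, during which the arm holds its last target. There are 200 camera calls.

### The job

Start the dust extractor: press on the yellow cover to pop it open, press the green button underneath it all the way in, then press the yellow cover down again until it latches shut. Only push with the fingertips: pick nothing up, leave the blue cover alone and everything else on the bench where it stands, and finish with the arm clear of everything.

Things in the scene. Friction and masses are not known exactly. Their poses are not given: they have to be found in the camera images.
- yellow_box: Dust extractor's control box, grey, fixed: 140 (x) x 132 (y) x 68 mm high. Origin: centre of underside; at yaw 0 x points away from the robot. Its yellow cover hinges along y at x = +60 mm, 65 mm up (far side), reaches 120 mm from there to -x, is 116 mm wide, 6 mm thick, top 71 mm above the bench.
- yellow_cover (a joint): Angle (rad) of the yellow cover: 0 = shut, latched, flush; positive = open, its near (-x) edge raised; negative = pushed in. Push-push latch: push in to the firm stop (at -0.06 to -0.08; short of -0.045 does nothing), let go: a damped spring lifts it in about 2 s to 0.95 (near edge 165 mm up, 70 mm from the hinge line; can be nudged back to 1.35). Push down to the stop again, let go: it stays at 0.
- yellow_cover_pad (a point): Centre of the 38 mm black ring on top of the yellow cover: the place to press. 55 mm from the hinge, midway across; moves with the cover. Shut: at x = +5, y = 0, z = 71 mm of the yellow box. Pressed straight down here the cover gives way under 3 to 5 N (2 N more if quick) down to the firm stop, 3 to 4.5 mm below flush; 10 to 20 N there is ample.
- yellow_button (a joint): Travel in m of the green button in the yellow box: 0 = out, 0.006 = fully in. It springs back; fully in takes about 5 N.
- yellow_button_top (a point): Centre of the top of the 28 mm green button in the yellow box's recess: at x = -38, y = +24, z = 48 mm of the box when out, facing up, 20 mm below the rim, 26 mm from the near wall, 37 mm from the +y wall; at its -y side a black bracket, 44 mm high, begins 46 mm off. Lean the hand towards the robot (-x) to keep it off the open cover.
- blue_box: Compressor's control box, grey, fixed: 140 (x) x 132 (y) x 68 mm high. Origin: centre of underside; at yaw 0 x points away from the robot. Its blue cover hinges along y at x = +60 mm, 65 mm up (far side), reaches 120 mm from there to -x, is 116 mm wide, 6 mm thick, top 71 mm above the bench. Same make; not to be used.
- blue_cover (a joint): Angle (rad) of the blue cover: 0 = shut, latched, flush; positive = open, its near (-x) edge raised; negative = pushed in. Same latch; leave it shut.
- sander: A grey random-orbit sander standing on its 124 mm yellow pad, 96 mm high. Loose bystander. Origin: centre of its underside.
- discs: A 125 mm orange stack of sanding discs, 16 mm high. Loose bystander. Origin: centre of its underside.
- tape: A roll of masking tape lying flat, 100 mm across, 25 mm high. Loose bystander. Origin: centre of its underside.
- block: A cork sanding block, 100 x 60 x 30 mm. Loose bystander. Origin: centre of its underside.
- polish: A white polish bottle with a red cap, 64 mm across, 170 mm high. Loose bystander. Origin: centre of its underside.
- tin: A small pale tin with a white lid, 52 mm across, 55 mm high. Loose bystander. Origin: centre of its underside.
- driver: A screwdriver lying on the bench. Loose bystander. Origin: in its handle's axis.
There are look-alikes about, which are no part of the job. Leave any turquoise look-alike of the yellow_box alone.

How it is judged:
By the outcome, as a careful person would: the job done as asked, in the order asked, and still so for the second after the job is handed in, with the robot touching nothing.
It also fails if it takes over 61 s, if anything falls off the work surface, if the arm or the gripper's body presses on something with over 40 N, if the wrist force passes 120 N, or if a joint passes its speed limit or range.

## Working session

There is one attempt and no reset: what is moved stays moved. The work goes in short steps, Python scripts to look and compute and a shell command to move; the robot and the scene stay as the last step left them, time stands still between calls to the robot, and variables do not carry over. Pictures are saved under pics/ and viewed, about 8 in all and at most 12, crops included, and the job is handed in when it is done.

```bash
ls; mkdir -p pics; cat > h.py <<'E'
import numpy as np, cv2
from cell import ctrl
from scipy.spatial.transform import Rotation as Rn
def shot(n,save=None):
    p=ctrl.get_image(n)
    if save: cv2.imwrite('pics/'+save,p['color'][:,:,::-1])
    return p
def world(p,u,v,d=None,z=None):
    K=np.array(p['camera_matrix']);x=cv2.undistortPoints(np.array([[[u,v]]],float),K,np.array([p['k1'],0,0,0.]))[0,0]
    R=np.array(p['R']);t=np.array(p['t']);ray=R.T@np.array([x[0],x[1],1.]);c=-R.T@t
    if z is not None: return c+ray*(z-c[2])/ray[2]
    if d is None:d=p['depth'][int(round(v)),int(round(u))]
    return c+ray*d
def proj(p,X):
    X=np.atleast_2d(X).astype(float);R=np.array(p['R'],float)
    return cv2.projectPoints(X,cv2.Rodrigues(R)[0],np.array(p['t'],float),np.array(p['camera_matrix'],float),np.array([p['k1'],0,0,0.]))[0][:,0]
def cloud(p):
    v,u=np.mgrid[0:400,0:640];K=np.array(p['camera_matrix'],float)
    x=cv2.undistortPoints(np.stack([u.ravel(),v.ravel()],1)[:,None].astype(float),K,np.array([p['k1'],0,0,0.]))[:,0]
    d=p['depth'].ravel()[:,None];c=np.hstack([x*d,d])
    W=(c-np.array(p['t']))@np.array(p['R']);W[d[:,0]==0]=np.nan
    return W.reshape(400,640,3)
E
python3 - <<'E'
from h import *
ims=[]
for n in ('scene','side'):
    p=shot(n); ims.append(p['color'][:,:,::-1])
    for q in ('yellow_box','yellow_cover_pad','blue_box','yellow_cover'):
        for r in ctrl.search_frame(q,p)[:3]:
            u,v,w,h=r['extent'];print(n,q,np.round(r['extent']),round(r['conf'],2),world(p,u,v).round(),p['depth'][int(v),int(u)])
    print(np.round(-np.array(p['R']).T@p['t']))
cv2.imwrite('pics/a.png',cv2.resize(np.vstack(ims),(480*1,600)))
cv2.imwrite('pics/a1.png',ims[0]);cv2.imwrite('pics/a2.png',ims[1])
s=ctrl.read_state();print(s)
E
```

```text
pics
scene yellow_box [380. 229.  60.  55.] 0.95 [593. 172.  73.] 1065.1504
scene yellow_box [191. 234.  57.  56.] 0.74 [ 811. -270.   72.] 1054.2579
scene yellow_box [306. 165.  32.  29.] 0.66 [ 366. -149.   30.] 1350.217
scene yellow_cover_pad [382. 219.  49.  35.] 0.91 [556. 168.  75.] 1090.5054
scene yellow_cover_pad [190. 227.  52.  36.] 0.59 [ 790. -286.   74.] 1072.3058
scene blue_box [277. 198.  63.  48.] 0.94 [ 594. -133.   72.] 1155.9149
scene yellow_cover [379. 221.  50.  33.] 0.97 [564. 161.  73.] 1090.6986
scene yellow_cover [187. 224.  45.  34.] 0.57 [ 784. -302.   73.] 1083.3746
[1340.  317.  841.]
side yellow_box [279. 254.  58.  56.] 0.83 [547. 177.  72.] 1022.7225
side yellow_box [301. 133.  44.  39.] 0.74 [ 773. -248.   73.] 1320.8674
side yellow_cover_pad [303. 126.  39.  18.] 0.79 [ 787. -284.   71.] 1344.6426
side yellow_cover_pad [281. 250.  48.  43.] 0.72 [552. 163.  73.] 1031.239
side blue_box [340. 184.  63.  51.] 0.88 [ 539. -121.   74.] 1174.9076
side yellow_cover [308. 126.  37.  21.] 0.97 [ 770. -291.   76.] 1338.7306
side yellow_cover [280. 248.  46.  45.] 0.83 [556. 161.  73.] 1034.8738
[166. 554. 961.]
{'clock': 0.5, 'qpos': array([ 1.18321727,  0.62842216,  0.03848527,  1.51747208, -0.02697757,
        0.99630331, -0.02003755]), 'qd': array([-0.0012131 , -0.00301225, -0.00067514, -0.00095466,  0.00064913,
       -0.0005232 , -0.00112817]), 'tau': array([ 4.20764118e-04, -5.62807989e+01,  1.22421082e+00, -1.93606621e+01,
        1.07959044e-02,  2.63619455e-03, -2.36146923e-05]), 'eef_pos': array([ 205.58184915, -616.60125101,  231.27567601]), 'tool_rot': array([-3.14150522e+00, -2.23272149e-05,  3.21738972e-01]), 'force': array([-0.24707441,  0.24152695,  0.06375777]), 'torque': array([ 0.0046963 , -0.01876747, -0.02365277]), 'width': 85.27588649425297}
```

View pics/a1.png

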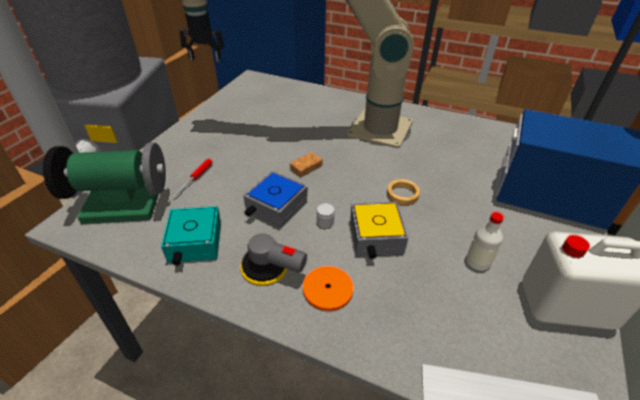

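View pics/a2.png

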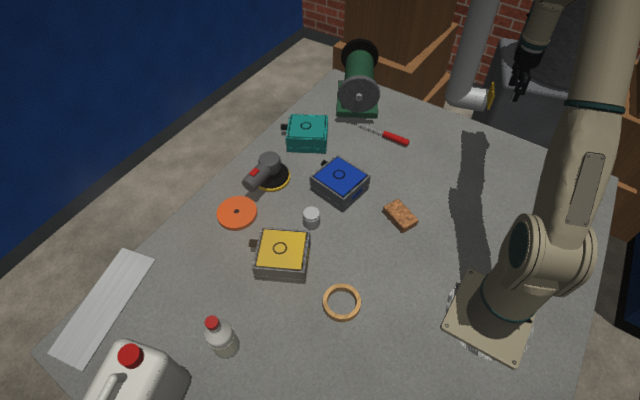

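Scene shows the yellow box at about (380,229), side view (279,254). The turquoise look-alike is at (191,234), the blue box at (277,198), tape near (403,192) and tin near (326,215). Next I fit the cover's pose.

```bash
python3 - <<'E'
from h import *
for n in ('scene','side'):
    p=shot(n);W=cloud(p);hsv=cv2.cvtColor(p['color'],cv2.COLOR_RGB2HSV)
    m=(hsv[...,0]>20)&(hsv[...,0]<33)&(hsv[...,1]>150)&(hsv[...,2]>90)
    m=cv2.morphologyEx(m.astype(np.uint8),cv2.MORPH_CLOSE,np.ones((3,3)))
    nl,l,st,c=cv2.connectedComponentsWithStats(m)
    k=min(range(1,nl),key=lambda i:np.hypot(*(c[i]-((380,219) if n=='scene' else (281,249)))) if st[i,4]>300 else 1e9)
    mm=(l==k); print(st[k],np.nanmedian(W[mm],0))
    v,u=np.nonzero(mm);P=np.array([world(p,a,b,z=71)[:2] for a,b in zip(u,v)])
    print('rect z71',cv2.minAreaRect(P.astype(np.float32)))
    # ring: dark pixels inside rect
    bx,by,w,h=st[k,:4];g=hsv[by+4:by+h-4,bx+6:bx+w-6]
    hull=np.zeros((400,640),np.uint8);cv2.fillConvexPoly(hull,cv2.convexHull(np.stack([u,v],1).astype(np.int32)),1);hull=cv2.erode(hull,np.ones((7,7)))
    d=(hull>0)&(p['color'][...,0]<0.6*np.median(p['color'][mm][:,0]));v,u=np.nonzero(d)
    Q=np.array([world(p,a,b,z=71)[:2] for a,b in zip(u,v)]);print('ring',len(Q),cv2.minEnclosingCircle(Q.astype(np.float32)),cv2.fitEllipse(Q.astype(np.float32)))
    for q in ('tape','tin','polish','sander'):
        for r in ctrl.search_frame(q,p)[:1]:
            a,b=r['extent'][:2];print(q,round(r['conf'],2),world(p,a,b,z=15 if q=='tape' else 40).round())
E
```

```text
[ 354  203   51   34 1394] [560.66871793 159.23191161  72.14191371]
rect z71 ((556.5003051757812, 157.71810913085938), (123.19827270507812, 117.85863494873047), 28.209774017333984)Traceback (most recent call last):
  File "<stdin>", line 15, in <module>
cv2.error: OpenCV(4.12.0) /io/opencv/modules/imgproc/src/shapedescr.cpp:361: error: (-201:Incorrect size of input array) There should be at least 5 points to fit the ellipse in function 'fitEllipseNoDirect'
```

```bash
python3 - <<'E'
from h import *
ims=[]
for n in ('scene','side'):
    p=shot(n);W=cloud(p);hsv=cv2.cvtColor(p['color'],cv2.COLOR_RGB2HSV)
    m=(hsv[...,0]>20)&(hsv[...,0]<33)&(hsv[...,1]>150)&(hsv[...,2]>90)
    m=cv2.morphologyEx(m.astype(np.uint8),cv2.MORPH_CLOSE,np.ones((3,3)))
    nl,l,st,c=cv2.connectedComponentsWithStats(m)
    k=min(range(1,nl),key=lambda i:np.hypot(*(c[i]-((380,219) if n=='scene' else (281,249)))) if st[i,4]>300 else 1e9)
    mm=(l==k); print(st[k],np.nanmedian(W[mm],0))
    v,u=np.nonzero(mm);P=np.array([world(p,a,b,z=71)[:2] for a,b in zip(u,v)])
    print('rect z71',cv2.minAreaRect(P.astype(np.float32)),cv2.boxPoints(cv2.minAreaRect(P.astype(np.float32))).round().tolist())
    hull=np.zeros((400,640),np.uint8);cv2.fillConvexPoly(hull,cv2.convexHull(np.stack([u,v],1).astype(np.int32)),1);hull=cv2.erode(hull,np.ones((7,7)))
    d=(hull>0)&(p['color'][...,0]<0.8*np.median(p['color'][mm][:,0]));v,u=np.nonzero(d)
    Q=np.array([world(p,a,b,z=71)[:2] for a,b in zip(u,v)]);print('ring',len(Q),cv2.minEnclosingCircle(Q.astype(np.float32)) if len(Q) else 0)
    for q in ('tape','tin','polish','sander'):
        for r in ctrl.search_frame(q,p)[:1]:
            a,b=r['extent'][:2];print(q,round(r['conf'],2),world(p,a,b,z=15 if q=='tape' else 40).round())
    x,y=st[k,:2];ims.append(cv2.resize(p['color'][y-25:y+75,x-35:x+95,::-1],None,fx=3,fy=3,interpolation=cv2.INTER_CUBIC))
cv2.imwrite('pics/b.png',np.hstack(ims))
E
```

```text
[ 354  203   51   34 1397] [560.97052251 159.15866438  72.13312593]
rect z71 ((556.3682250976562, 157.5770263671875), (123.40562438964844, 117.99433135986328), 28.109800338745117) [[474.0, 181.0], [530.0, 76.0], [639.0, 135.0], [583.0, 239.0]]
ring 57 ((557.2893676757812, 159.64039611816406), 19.759763717651367)
tape 0.65 [359. 187.  15.]
tin 0.84 [568.   3.  40.]
sander 0.57 [776. -55.  40.]
[ 257  230   49   39 1590] [551.50953848 160.26870444  71.75010231]
rect z71 ((553.2437133789062, 157.9690399169922), (118.89158630371094, 115.11839294433594), 27.950077056884766) [[474.0, 181.0], [528.0, 79.0], [633.0, 135.0], [579.0, 237.0]]
ring 73 ((559.7021484375, 159.4425811767578), 20.00506591796875)
tape 0.92 [351. 179.  15.]
tin 0.87 [556.  11.  40.]
polish 0.56 [536. 427.  40.]
sander 0.87 [777. -64.  40.]
```

View pics/b.png

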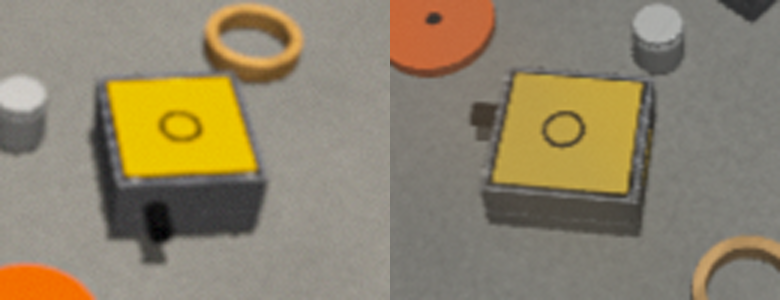

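The crop shows the yellow cover with its ring, the cable plug on the far side, and the tape and tin well clear. Estimated pose is box origin ≈(554.4,157.4), yaw ≈28°. That puts the pad at ≈(558.7,159.6,71) and the button at ≈(509.6,160.8,48). I move over the pad with the gripper shut, then refine with the wrist camera.

```bash
python3 -m crank '[[[0,0,0,0,0,-0.8],[0,0,0,0,0,-0.8],[0.9,-0.69,0,0,0,0],[1,-0.765,0,0,0,0],[1,-0.765,0,0,0,0],[1,-0.765,0,0,0,0],[1,-0.765,0,0,0,0],[1,-0.765,0,0,0,0],[1,-0.765,0,0,0,0],[1,-0.765,0,0,0,0],[1,-0.765,0,0,0,0],[1,-0.765,0,0,0,0]]]' 1
```

```text
clock: 2.05
eef_pos: [359.3, -272.9, 228.7]
tool_rot: [3.132, 0.005, 0.479]
force: [0.9, -0.1, -0.1]
width: -0.0
```

```bash
python3 -m crank '[[[1,-0.775,0,0,0,0],[1,-0.775,0,0,0,0],[1,-0.775,0,0,0,0],[1,-0.775,0,0,0,0],[1,-0.775,0,0,0,0],[1,-0.775,0,0,0,0],[1,-0.775,0,0,0,0],[1,-0.775,0,0,0,0],[0.7,-0.6,0,0,0,0],[0.4,-0.3,0,0,0,0],[0,0,0,0,0,0],[0,0,0,0,0,0]]]'
python3 - <<'E'
from h import *
s=ctrl.read_state();print(s['eef_pos'],s['tool_rot'],s['force'])
p=shot('wrist','c.png');print(np.round(-np.array(p['R']).T@p['t']))
for q in ('yellow_cover_pad','yellow_cover','yellow_box'):
    for r in ctrl.search_frame(q,p)[:2]:
        u,v=r['extent'][:2];print(q,np.round(r['extent']),round(r['conf'],2),world(p,u,v).round(1),world(p,u,v,z=71).round(1))
E
```

```text
clock: 3.05
eef_pos: [512.9, 69.6, 228.6]
tool_rot: [3.129, -0.007, 0.493]
force: [-0.5, -1.2, -0.0]
width: 0.2
[512.92440962  69.62989152 228.57576023] [ 3.12885044 -0.00733456  0.49286222] [-0.52668727 -1.17393729 -0.04620904]
[574. 105. 373.]
yellow_cover_pad [249.  89. 143. 146.] 0.76 [553.5 161.4  72.3] [553.4 161.6  71. ]
yellow_cover [251.  88. 145. 149.] 0.77 [555.3 159.9  73.9] [555.1 160.5  71. ]
yellow_box [251.  86. 162. 170.] 0.61 [556.5 161.3  72.3] [556.4 161.6  71. ]
yellow_box [578.  37. 125.  68.] 0.48 [745.1 -85.3  26.2] [723.  -60.6  71. ]
```

View pics/c.png

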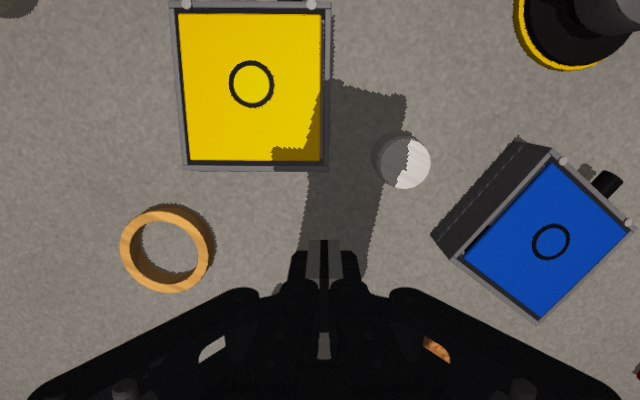

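The wrist view shows the yellow cover with the ring at about (251,84) and the hinge edge at the top, with tape and tin clear of the box.

```bash
python3 - <<'E'
from h import *
p=shot('wrist')
for u,v in ((251,84),(178,13),(323,13),(324,160),(188,160)): print(world(p,u,v,z=71).round(1))
s=ctrl.read_state();R=Rn.from_euler('xyz',s['tool_rot']).as_matrix()
print(R.T@(np.array([558.7,159.6,130])-s['eef_pos'])/30, s['tool_rot'])
E
```

```text
[558.1 159.2  71. ]
[580.6 234.8  71. ]
[634.8 131.5  71. ]
[529.7  74.7  71. ]
[473.3 181.8  71. ]
[ 2.78068996 -2.0437328   3.28230152] [ 3.12835541 -0.00681212  0.48816506]
```

```bash
python3 -m crank '[[[0.9,-0.7,0,0,0,0],[0.9,-0.7,0.4,0,0,0],[0.7,-0.5,0.9,0,0,0],[0.2,-0.14,0.9,0,0,0],[0,0,0.7,0,0,0],[0,0,0.3,0,0,0],[0,0,0,0,0,0]]]'
cat > rel.py <<'E'
from h import *
import sys
s=ctrl.read_state();R=Rn.from_euler('xyz',s['tool_rot']).as_matrix()
O=np.array([554,157,0]);B=Rn.from_euler('z',0.488).as_matrix()
def go(b,lean=0):
    X=O+B@np.array(b,float);Rt=B@Rn.from_euler('x',np.pi).as_matrix()@Rn.from_euler('y',lean,degrees=True).as_matrix()
    print('shift',(R.T@(X-s['eef_pos'])/30).round(2),'turn',(np.degrees(Rn.from_matrix(R.T@Rt).as_rotvec())/6).round(2))
print('boxpos',(B.T@(s['eef_pos']-O)).round(1),'f',np.round(s['force'],1),'t',s['clock'])
a=[float(x) for x in sys.argv[1:]]
if a: go(a[:3],*a[3:])
E
python3 rel.py 5 0 80
```

```text
clock: 3.88
eef_pos: [561.3, 150.4, 131.4]
tool_rot: [3.123, -0.011, 0.469]
force: [-0.5, -0.8, 0.2]
width: 0.0
boxpos [  3.3  -9.3 131.4] f [-0.5 -0.8  0.2] t 3.8833
shift [ 0.03 -0.34  1.71] turn [ 0.18 -0.1  -0.18]
```

```bash
python3 -m crank '[[[0.03,-0.32,0.4,0.18,-0.1,-0.18],[0,0,0.7,0,0,0],[0,0,0.5,0,0,0],[0,0,0,0,0,0]]]'; python3 rel.py 5 0 70
```

```text
clock: 4.22
eef_pos: [560.3, 154.4, 86.1]
tool_rot: [3.14, -0.004, 0.482]
force: [0.8, -0.4, -0.8]
width: 0.0
boxpos [ 4.3 -5.3 86.1] f [ 0.8 -0.4 -0.8] t 4.2167
shift [ 0.02 -0.18  0.54] turn [ 0.02 -0.04 -0.06]
```

```bash
python3 -m crank '[[[0.02,-0.2,0.3,0,0,0],[0,0,0.2,0,0,0],[0,0,0.08,0,0,0],[0,0,0.08,0,0,0]]]';python3 rel.py 5 0 66.5
```

```text
clock: 4.55
eef_pos: [560.2, 158.2, 69.6]
tool_rot: [3.137, -0.008, 0.477]
force: [-2.7, 0.2, 4.7]
width: -0.1
boxpos [ 6.1 -1.8 69.6] f [-2.7  0.2  4.7] t 4.55
shift [-0.04 -0.06  0.1 ] turn [ 0.04 -0.08 -0.1 ]
```

```bash
python3 -m crank '[[[0,0,0.12,0,0,0],[0,0,0.12,0,0,0],[0,0,0.1,0,0,0]]]';python3 rel.py 5 0 66.5
```

```text
clock: 4.8
eef_pos: [560.2, 158.2, 66.8]
tool_rot: [3.136, -0.009, 0.477]
force: [-8.1, -1.4, 25.6]
width: 0.3
boxpos [ 6.  -1.8 66.8] f [-8.1 -1.4 25.6] t 4.8
shift [-0.03 -0.06  0.01] turn [ 0.05 -0.09 -0.1 ]
```

Firm stop reached (25 N, about 4.2 mm below flush). I retract up and back while it opens.

```bash
python3 -m crank '[[[0,0,-0.8,0,0,0],[0,0,-1,0,0,0],[-0.5,0,-1,0,0,0],[-0.9,0,-1,0,0,0],[-0.9,0,-0.8,0,0,0],[-0.9,0,0,0,0,0],[-0.9,0,0,0,0,0],[-0.3,0,0,0,0,0],[0,0,0,0,0,0],[0,0,0,0,0,0],[0,0,0,0,0,0],[0,0,0,0,0,0]]]'; python3 -m crank '[[[0,0,0,0,1,0],[0,0,0,0,1,0],[0,0,0,0,0.5,0],[0,0,0,0,0,0],[0,0,0,0,0,0],[0,0,0,0,0,0],[0,0,0,0,0,0],[0,0,0,0,0,0],[0,0,0,0,0,0],[0,0,0,0,0,0]]]'
python3 rel.py -34 24 75 15
python3 - <<'E'
from h import *
a=shot('scene')['color'][150:300,280:480,::-1];b=shot('wrist')['color'][:,:,::-1]
c=np.zeros((400,400,3),np.uint8);c[:300]=cv2.resize(a,(400,300))
cv2.imwrite('pics/d.png',cv2.resize(np.hstack([c,b]),(780,300)))
E
```

```text
clock: 5.8
eef_pos: [444.7, 98.5, 215.0]
tool_rot: [3.132, -0.03, 0.479]
force: [0.1, -0.1, -0.2]
width: 0.0
clock: 6.63
eef_pos: [456.4, 105.3, 214.6]
tool_rot: [3.132, -0.305, 0.487]
force: [1.0, 0.3, 1.2]
width: -0.2
boxpos [-1.105e+02  1.000e-01  2.146e+02] f [1.  0.3 1.2] t 6.6333
shift [ 1.03 -0.85  5.2 ] turn [ 0.09 -0.42 -0.01]
```

View pics/d.png

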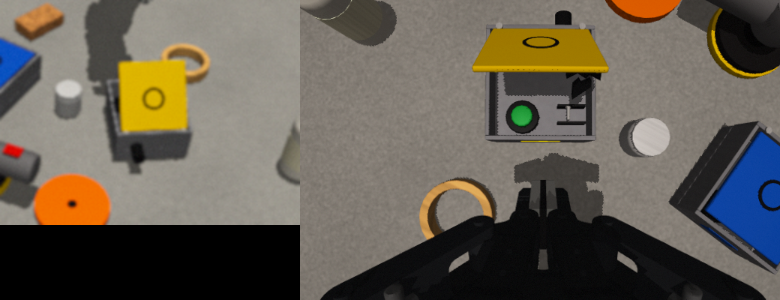

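The cover is open, with the green button visible at about (521,117) of the composite, left of the bracket. I check its position and move in front of it.

```bash
python3 -m crank '[[[0.5,-0.43,0.5,0.09,-0.42,0],[0.5,-0.43,1,0,0,0],[0,0,1,0,0,0],[0,0,0.4,0,0,0],[0,0,0,0,0,0]]]'
python3 rel.py -33 24 75 15
python3 - <<'E'
from h import *
p=shot('wrist');hsv=cv2.cvtColor(p['color'],cv2.COLOR_RGB2HSV)
m=((hsv[...,0]>45)&(hsv[...,0]<75)&(hsv[...,1]>150)&(hsv[...,2]>60)).astype(np.uint8)
n,l,st,c=cv2.connectedComponentsWithStats(m);k=1+np.argmax(st[1:,4]);w=world(p,*c[k],z=48);W=cloud(p)
B=Rn.from_euler('z',.488).as_matrix();print(st[k],w,np.nanmedian(W[l==k],0),B.T@(w-[554,157,0]))
cv2.imwrite('pics/e.png',p['color'][:,:,::-1])
E
```

```text
clock: 7.15
eef_pos: [483.4, 150.3, 153.0]
tool_rot: [3.135, -0.248, 0.491]
force: [0.5, 0.2, -0.8]
width: -0.3
boxpos [-65.5  27.2 153. ] f [ 0.5  0.2 -0.8] t 7.15
shift [0.41 0.09 2.79] turn [0.06 0.13 0.03]
[308 175  35  34 951] [509.16103397 163.24593816  48.        ] [509.24691337 163.24145322  48.87651416] [-36.67654635  26.54007472  48.        ]
```

View pics/e.png

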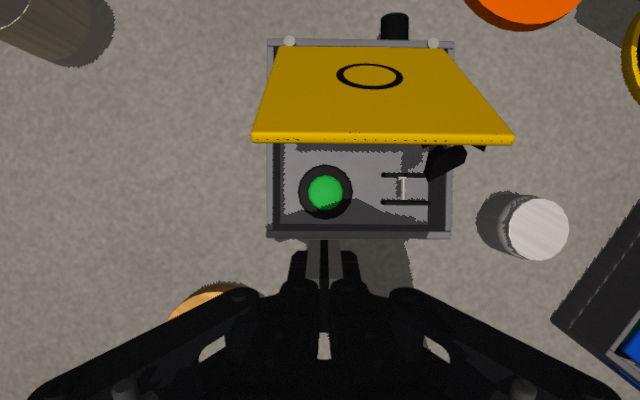

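The button is at pixel (325,192), box frame (-37,26), close to nominal. The bracket is clear to the right and I approach along the leaned axis.

```bash
python3 -m crank '[[[0.43,0.05,0.5,0.06,0.1,0],[0,0,0.8,0,0,0],[0,0,0.7,0,0,0],[0,0,0.3,0,0,0],[0,0,0,0,0,0]]]'
python3 rel.py -33 25 55 15
```

```text
clock: 7.62
eef_pos: [507.0, 155.3, 109.7]
tool_rot: [3.134, -0.256, 0.486]
force: [-0.8, -0.1, 0.1]
width: -0.1
boxpos [-42.3  20.6 109.7] f [-0.8 -0.1  0.1] t 7.6167
shift [-0.16 -0.16  1.84] turn [ 0.08  0.05 -0.02]
```

```bash
python3 -m crank '[[[-0.16,-0.15,0,0.08,0.05,0],[0,0,0,0,0,0],[0,0,0.5,0,0,0],[0,0,0.4,0,0,0],[0,0,0,0,0,0]]]'
python3 rel.py -33 25 55 15
```

```text
clock: 8.03
eef_pos: [509.6, 156.3, 86.6]
tool_rot: [3.135, -0.265, 0.482]
force: [0.3, 0.8, 0.3]
width: 0.1
boxpos [-39.5  20.2  86.6] f [0.3 0.8 0.3] t 8.0333
shift [-0.07 -0.17  1.07] turn [ 0.08 -0.03 -0.05]
```

```bash
python3 -m crank '[[[-0.05,-0.17,0.3,0,0,0],[0,-0.1,0.3,0,0,0],[0,0,0.2,0,0,0],[0,0,0.1,0,0,0]]]'
python3 rel.py -33 25 46 15
```

```text
clock: 8.37
eef_pos: [514.1, 163.0, 65.3]
tool_rot: [3.121, -0.264, 0.489]
force: [-0.4, 0.4, -1.1]
width: -0.2
boxpos [-32.4  24.   65.3] f [-0.4  0.4 -1.1] t 8.3667
shift [-0.19 -0.05  0.61] turn [ 0.2  -0.02  0.01]
```

```bash
python3 -m crank '[[[-0.1,0,0.2,0.1,0,0],[-0.05,0,0.2,0,0,0],[0,0,0.15,0,0,0],[0,0,0.1,0,0,0]]]'
python3 rel.py -33 25 45 15
```

```text
clock: 8.7
eef_pos: [514.3, 159.5, 47.8]
tool_rot: [3.126, -0.257, 0.492]
force: [-2.1, 0.6, 2.3]
width: -0.0
boxpos [-33.9  20.8  47.8] f [-2.1  0.6  2.3] t 8.7
shift [ 0.01 -0.14  0.1 ] turn [0.14 0.05 0.04]
```

```bash
python3 -m crank '[[[0,0,0.1,0,0,0],[0,0,0.1,0,0,0]]]'
python3 rel.py -33 25 45 15
```

```text
clock: 8.87
eef_pos: [514.6, 159.7, 42.9]
tool_rot: [3.123, -0.254, 0.495]
force: [-10.0, -7.2, 35.2]
width: -0.1
boxpos [-33.6  20.9  42.9] f [-10.   -7.2  35.2] t 8.8667
shift [ 0.04 -0.14 -0.06] turn [0.16 0.07 0.07]
```

Button bottomed out (35 N at full travel; spring takes ~5 N). I retract along the tool axis, straighten, and rise above the open cover.

```bash
python3 -m crank '[[[0,0,0,0,0,0],[0,0,-0.3,0,0,0],[0,0,-0.8,0,0,0],[0,0,-1,0,0,0],[0,0,-1,0,0,0],[0,0,-1,0,0,0],[0,0,-1,0,0,0],[0,0,-0.8,0,-1,0],[0,0,-0.4,0,-1,0],[0,0,-0.2,0,-0.5,0],[0,0,0,0,0,0],[0,0,0,0,0,0]]]'
python3 rel.py 5 0 210 0
python3 - <<'E'
from h import *
p=shot('wrist','f.png')
E
```

```text
clock: 9.87
eef_pos: [468.1, 141.6, 238.9]
tool_rot: [3.099, 0.006, 0.506]
force: [-0.6, 0.1, -0.5]
width: -0.3
boxpos [-83.1  26.7 238.9] f [-0.6  0.1 -0.5] t 9.8667
shift [2.93 0.9  0.99] turn [0.41 0.05 0.17]
```

View pics/f.png

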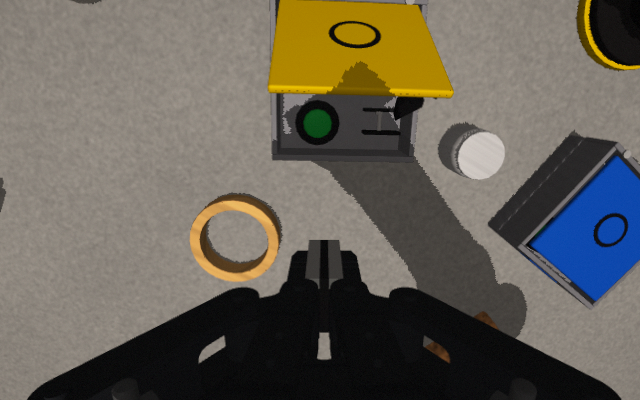

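The cover is still open and the rest is unmoved (button at (317,122), in shadow). I go above the cover.

```bash
python3 -m crank '[[[0.9,0.3,0,0.4,0,0.17],[0.9,0.3,0,0,0,0],[0.8,0.2,0,0,0,0],[0.3,0.1,0.5,0,0,0],[0,0,0.5,0,0,0],[0,0,0,0,0,0]]]'
python3 rel.py 5 0 165 0
```

```text
clock: 10.42
eef_pos: [554.9, 156.0, 201.7]
tool_rot: [3.134, 0.009, 0.496]
force: [-0.4, -0.3, -0.6]
width: 0.1
boxpos [  0.4  -1.3 201.7] f [-0.4 -0.3 -0.6] t 10.4167
shift [ 0.17 -0.05  1.22] turn [0.08 0.09 0.07]
```

```bash
python3 -m crank '[[[0.2,-0.05,0.3,0.08,0.09,0],[0,0,0.4,0,0,0],[0,0,0.4,0,0,0],[0,0,0.3,0,0,0],[0,0,0.2,0,0,0],[0,0,0.2,0,0,0],[0,0,0.2,0,0,0]]]'
python3 rel.py 5 0 120 0
```

```text
clock: 11.0
eef_pos: [557.4, 159.8, 136.5]
tool_rot: [3.141, -0.001, 0.5]
force: [0.0, -0.6, 1.1]
width: -0.0
boxpos [  4.3   0.9 136.5] f [ 0.  -0.6  1.1] t 11.0
shift [0.02 0.03 0.55] turn [ 0.   -0.01  0.11]
```

```bash
python3 -m crank '[[[0.03,0.03,0.2,0,0,0.1],[0,0,0.2,0,0,0],[0,0,0.2,0,0,0],[0,0,0.2,0,0,0],[0,0,0.2,0,0,0],[0,0,0.2,0,0,0]]]'
python3 rel.py 5 0 75 0
```

```text
clock: 11.5
eef_pos: [559.7, 160.3, 98.3]
tool_rot: [3.141, -0.004, 0.488]
force: [0.5, -0.4, 3.8]
width: 0.0
boxpos [ 6.6  0.2 98.3] f [ 0.5 -0.4  3.8] t 11.5
shift [-0.06  0.01  0.78] turn [ 0.   -0.04 -0.  ]
```

```bash
python3 -m crank '[[[-0.05,0,0.2,0,0,0],[0,0,0.2,0,0,0],[0,0,0.2,0,0,0],[0,0,0.15,0,0,0],[0,0,0.1,0,0,0]]]'
python3 rel.py 5 0 66.5 0
```

```text
clock: 11.92
eef_pos: [556.0, 158.4, 69.8]
tool_rot: [3.14, 0.001, 0.488]
force: [-1.5, -1.3, 4.2]
width: -0.4
boxpos [ 2.5  0.3 69.8] f [-1.5 -1.3  4.2] t 11.9167
shift [0.08 0.01 0.11] turn [0.01 0.01 0.  ]
```

```bash
python3 -m crank '[[[0.03,0,0.12,0,0,0],[0,0,0.12,0,0,0],[0,0,0.1,0,0,0],[0,0,0.05,0,0,0]]]'
python3 rel.py 5 0 66.5 0
```

```text
clock: 12.25
eef_pos: [556.0, 158.4, 68.1]
tool_rot: [3.13, 0.001, 0.488]
force: [-2.9, -1.8, 6.6]
width: -0.1
boxpos [ 2.4  0.3 68.1] f [-2.9 -1.8  6.6] t 12.25
shift [0.09 0.01 0.05] turn [0.11 0.01 0.  ]
```

Not at the stop yet, so I press further.

```bash
python3 -m crank '[[[0,0,0.18,0,0,0],[0,0,0.18,0,0,0]]]'
python3 rel.py 5 0 66.5 0
```

```text
clock: 12.42
eef_pos: [556.0, 158.6, 66.9]
tool_rot: [3.123, -0.001, 0.488]
force: [-14.3, -10.1, 57.6]
width: -0.3
boxpos [ 2.5  0.5 66.9] f [-14.3 -10.1  57.6] t 12.4167
shift [0.08 0.01 0.01] turn [ 0.18 -0.01 -0.  ]
```

At the firm stop. I release and check that it stays shut.

```bash
python3 -m crank '[[[0,0,-0.3,0,0,0],[0,0,-0.6,0,0,0],[0,0,-1,0,0,0],[0,0,-1,0,0,0],[-0.3,0,-1,0,0,0],[-0.9,0,-0.9,0,0,0],[-0.9,0,-0.5,0,0,0],[-0.9,0,0,0,0,0],[-0.9,0,0,0,0,0],[-0.4,0,0,0,0,0],[0,0,0,0,0,0],[0,0,0,0,0,0]]]'
python3 -m crank '[[[0,0,0,0,0,0],[0,0,0,0,0,0],[0,0,0,0,0,0],[0,0,0,0,0,0],[0,0,0,0,0,0],[0,0,0,0,0,0],[0,0,0,0,0,0],[0,0,0,0,0,0],[0,0,0,0,0,0],[0,0,0,0,0,0],[0,0,0,0,0,0],[0,0,0,0,0,0]]]'
python3 - <<'E'
from h import *
a=shot('side')['color'][80:360,180:460,::-1];p=shot('wrist');b=p['color'][:,:,::-1]
W=cloud(p);h=cv2.cvtColor(p['color'],cv2.COLOR_RGB2HSV);m=(h[...,0]>20)&(h[...,0]<33)&(h[...,1]>200)&(np.hypot(W[...,0]-556,W[...,1]-158)<80)
print('cover z',np.nanpercentile(W[m][:,2],[2,50,98]),m.sum())
cv2.imwrite('pics/g.png',np.hstack([cv2.resize(a,(320,320)),cv2.resize(b,(480,320))[:320]]))
E
```

```text
clock: 13.42
eef_pos: [439.4, 100.3, 231.2]
tool_rot: [3.119, -0.011, 0.489]
force: [1.0, 0.1, 0.1]
width: 0.3
clock: 14.42
eef_pos: [443.7, 104.0, 230.3]
tool_rot: [3.125, -0.015, 0.489]
force: [-0.7, 0.3, 0.4]
width: -0.1
cover z [70.39188639 72.03740936 73.68049734] 14590
```

View pics/g.png

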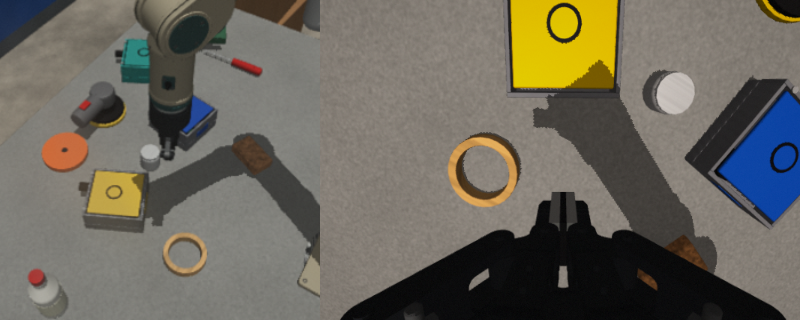

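The yellow cover is flat and shut (ring at (114,191) side and (564,22) wrist), the blue one is shut, and everything else stands where it was. The arm is clear, so I hand in.

```bash
python3 -c "
from cell import ctrl
print(ctrl.finish_job())"
```

```text
the job is handed in; nothing more can be done
None
```

The dust extractor sequence is done, in the order asked, and I handed the job in at about 14.5 s on the robot's clock.

- **Opening the cover:** I pressed the yellow cover at its ring to the firm stop (26 N) and it popped open.
- **Green button:** I pressed it with the hand leaned about 15° towards the robot until it bottomed out (35 N).
- **Closing the cover:** I pressed the yellow cover down to the firm stop again and let go. The force there reached 58 N, more than the 10 to 20 N needed but below the 120 N wrist limit.

**Last checks:** About 2 s after release the cover was still flat, with its top measured at about 72 mm against the nominal 71 mm. The blue cover was shut, nothing else appeared to have moved, and the wrist force was near zero with the arm clear.

**Not seen directly:** I judged that the button was fully in from the force and the depth of the fingertips, because the gripper hid it from the camera. The fingertips were up to about 5 mm off the button's nominal centre, still well within its 28 mm face. No check failed.

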